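# Feed spent ink cartridges through the slot neck of the collection drum

## Task

Put both spent ink cartridges lying on the red trolley into the drum below it, one after the other, through the narrow slot in the trolley top: the first must be down in the drum while the other still lies on the trolley. Handle them gently, pressing or pushing no harder than needed (about 15 N is plenty, their shells crack at 80 N), and leave the jar, the tape roll and the spatula where they are.

Things in the scene. Friction and masses are not known exactly. Their poses are not given: they have to be found in the camera images.
- trolley: Red trolley, fixed; flat aluminium deck, blue drum below. Origin: centre of the slot mouth, level with the deck's top face (130 mm above the work surface). z up; y is the way cartridges travel to the slot, from -y to +y; x points away from the robot (yaw up to 0.15 rad). Deck: x -170 to +180, y -450 to +240 mm. Slot: rectangular hole, x -48 to +48, y -28 to +28 mm.
- neck (a point): Centre of the lower end of the slot's neck, 70 mm below the deck; smooth straight walls, same opening all the way, then open drum with its floor 290 mm below the deck. The slot is only 56 mm long in the travel direction, so a cartridge goes through only when tipped nearly upright, end first; pushed flat into the backstop it bridges the slot or dips and jams.
- fence (a point): Top inner edge of the straight steel guide fence, 25 mm high, on the far side of the lane; its inner face is at trolley x +46.5 mm and runs along trolley y from -430 mm to the slot. A cartridge with its 100 mm side flush against it has its centre at trolley x +1.5 mm and is in line with the slot.
- backstop (a point): Top edge, middle, of the steel backstop at the slot's end: 30 mm high, 12 mm thick, its face at trolley y +28 mm, flush with the neck wall. One way through: slide a cartridge up to it, press its leading end down beside it (some 15 mm from it) by 40 mm, giving way 15 mm towards -y meanwhile; the rear end rises and it tips and drops. If it sticks, push the raised rear end over to +y.
- cartridge_a: Spent ink cartridge, a plain black plastic box with rounded edges, 90 mm (its x) by 100 mm (its y) by 30 mm (its z), 0.16 to 0.26 kg, slides easily, too wide to grip from above. It lies flat on the deck, short of the slot and up to 85 mm off the fence, turned up to 0.3 rad. Origin: centre of its underside.
- cartridge_b: A second cartridge, just like cartridge_a. Either of them can be the one nearer the slot. Origin: centre of its underside.
- jar: Bystander: upright capped ink jar, 64 mm across and 75 mm high, on the deck beyond the fence. Origin: centre of its underside.
- tape: Bystander: roll core, a ring 90 mm across and 35 mm high, lying on the deck past the slot (+y). Origin: centre of its underside.
- spatula: Bystander: ink spatula, 190 mm long, lying on the deck beyond the fence, roughly along the trolley's y. Origin: under its middle.
Things that resemble listed ones, but are neither listed nor needed, are in the scene too. What is shaped like the cartridge_a but yellow is not meant.

How it is judged:
By the outcome, as a careful person would: the job done as asked, in the order asked, and still so for the second after the job is handed in, with the robot touching nothing.
It also fails if it takes over 72 s, if anything falls off the work surface, if the arm or the gripper's body presses on something with over 40 N, if the wrist force passes 120 N, or if a joint passes its speed limit or range.

## Robot

A 6-joint arm with a two-finger parallel gripper is mounted at the origin on the work surface. World frame = base frame: x ahead of the robot, y to its left, z up, the work surface at z = 0. Lengths are in m, angles in rad, forces in N, time in s.
With the tool pointing down it reaches from about 0.325 to 1 m from the base axis. Payload 5.1 kg.
Tool frame: the origin (TCP) lies at the very end of the fingers, on their centre line; the grasp point (between the pads) lies 19 mm behind it; z points along the fingers, y is the direction in which the jaws open and shut (so a half turn about z gives the same grasp; the last joint's range is limited). The gripper opens to 85 mm and grips with 20 to 120 N. Pads are 22 mm wide; open, the fingers measure 114 mm over their backs; the gripper's body (76 mm by 85 mm) begins 54 mm behind the grasp point. The pads swing forward as they close: fully open they stand 13 mm farther back than shut.
Start: joints at [-1.368, 0.124, 1.65, -0, 1.367, -0.083], TCP at [0.183, -0.624, 0.231] pointing down, gripper open.
Joint ranges: [-2.61, 2.61], [-1.02, 2.33], [0.03, 2.71], [-1.35, 4.49], [0.32, 2.68], [-2.91, 2.91]. Speed limits (rad/s): [2.57, 2.57, 3.14, 3.14, 3.14, 3.14].

## Interface

Orientations are given as a 3x3 rotation matrix whose columns are the frame's x, y, z axes.
In Python, from bench import ctrl gives the robot as it stands.
- The arm moves only by the tool apply_moves, never from a script. Its argument "moves" is a list of rows, each a list of 3 entries, a list of its own where there are three numbers: the shift along the tool's x, y, z in m, then the turn, a rotation vector about the tool's x, y, z in degrees, then the opening, from 0 (shut) to 1 (fully open). In form: [[[tx, ty, tz], [ax, ay, az], grip], ...]. A call has 1 to 5 rows; each row shifts and turns the pose as measured when the row begins, along the tool's axes as they then stand; what a row does not reach is not made up. A row lasts 1/10 s, in which the tool goes at most 50 mm and 8.59 degrees, less where a joint would pass 70% of its speed; a pose out of reach is approached as far as the arm can. A call with a gripper value outside its range is refused whole. The fingers move at their own pace and stop on an object; "newtons" is the grip in N (left out, the last holds). Time passes only in rows, so rows that do not move let the fingers close. It gives the time, the measured TCP pose, the force and the opening at its end, in the units of the state.
- ctrl.state(): the state, without advancing time (a new reading comes with each control period).
- ctrl.camera(name): name is "scene" or "side" or "wrist"; returns a dict with "pixels" (384x512x3 uint8, blue, green, red), "camera_matrix" (3x3 intrinsics, pixels), "rvec" (rotation vector, rad) and "tvec" (3), from world to camera coordinates, as OpenCV has them; the wrist camera has in their place "mount" (4x4, takes a point from camera to tool coordinates, whose origin is the TCP and whose axes are the flange's). Camera axes: x right, y down, z forward; pixel columns grow to the right and rows downward; lengths in m; the calibration is good to about 2 mm. A picture is of the moment at which its call begins: read the wrist's pose just before it. There is no depth.
- ctrl.sign_off(): hands the job in, once; it reports no verdict.
The state is a dict: "clock": time; "joint_pos": joint angles; "qvel": joint speeds; "effort": joint torques, N m; "ee_pos": TCP position; "eef_rot": TCP orientation; "ft_force": force on the tool from outside, world axes, zero at the start; "wrist_torque": the same for the moment, N m; "gripper_width": finger opening in m.
Only numpy, scipy, OpenCV 4.12 (cv2) and the standard library are available. Lean on these libraries where they do the work, as an engineer would, in place of code of your own. Each camera call takes 0.05 s, during which the arm holds its last target. There are 200 camera calls.

## Working session

There is one attempt and no reset: what is moved stays moved. The work goes in short steps, Python scripts to look and compute and a tool call to move; the robot and the scene stay as the last step left them, time stands still between calls to the robot, and variables do not carry over. Pictures are saved under pics/ and viewed, about 8 in all and at most 12, crops included, and the job is handed in when it is done.

Besides the shell and the picture viewer there is one more tool, called after "Request:" as a command line: name --argument value ..., lists and objects as JSON in quotes. apply_moves: Moves the arm, as the interface text tells. Its arguments: {"type":"object","properties":{"moves":{"type":"array"},"newtons":{"type":"number"}},"required":["moves"]}

```bash
mkdir -p pics; ls
python3 - <<'E'
from bench import ctrl
import cv2,numpy as np
s=ctrl.state();print(s)
for n in("scene","side"):
    c=ctrl.camera(n);cv2.imwrite(f"pics/{n}0.png",c["pixels"]);R=cv2.Rodrigues(np.array(c["rvec"]))[0];print(n,c["camera_matrix"],-R.T@np.ravel(c["tvec"]),R[2])
E
```

```text
pics
{'clock': 0.0, 'joint_pos': array([-1.36758150e+00,  1.24521388e-01,  1.65168909e+00, -1.31894071e-06,
        1.36748073e+00, -8.25869445e-02]), 'qvel': array([-1.18834141e-04,  5.93280891e-04,  1.11470222e-03, -2.00497791e-05,
       -1.76157281e-03,  7.90644575e-05]), 'effort': array([-1.12807167e-03, -4.23618615e+01, -3.65448511e+01, -3.29853776e-05,
        7.07778512e-03, -1.90283833e-05]), 'ee_pos': array([ 0.18310834, -0.62303757,  0.23003355]), 'eef_rot': array([[ 9.59435881e-01,  2.81926602e-01, -4.24792485e-04],
       [ 2.81926870e-01, -9.59433696e-01,  2.05510678e-03],
       [ 1.71829048e-04, -2.09150360e-03, -9.99997798e-01]]), 'ft_force': array([ 0.18289415, -0.1870001 , -0.3557131 ]), 'wrist_torque': array([ 0.06324623,  0.01448198, -0.00116438]), 'gripper_width': 0.08531466285087298}
scene [[388.01180225   0.         254.91955359]
 [  0.         388.01180225 188.86844815]
 [  0.           0.           1.        ]] [0.99371371 0.36091328 1.05365216] [-0.45573564 -0.28345429 -0.84377645]
side [[369.72963869   0.         251.72738155]
 [  0.         369.72963869 190.86514399]
 [  0.           0.           1.        ]] [0.20074149 0.76817573 0.79636458] [ 0.28614478 -0.7123621  -0.64082868]
```

View pics/scene0.png

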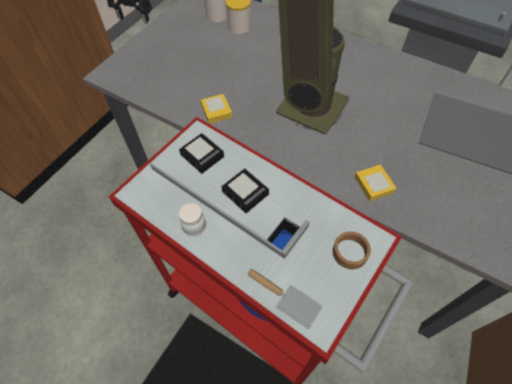

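View pics/side0.png

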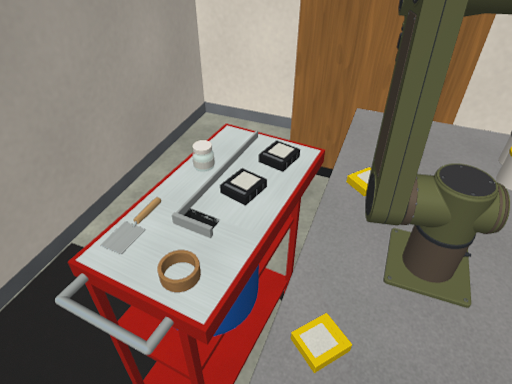

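The scene view shows the red trolley with two black cartridges, centred near (202,152) and (245,190). The slot is at (285,235), the jar at (191,218), the tape at (352,250) and the spatula at (285,295). The side view agrees with this. Next I measure.

```bash
cat > h.py <<'E'
import cv2,numpy as np
from bench import ctrl
def cam(n):
    if n=="wrist":
        s=ctrl.state();c=ctrl.camera(n);T=np.eye(4);T[:3,:3]=s["eef_rot"];T[:3,3]=s["ee_pos"]
        M=T@np.array(c["mount"]);R=M[:3,:3].T;o=M[:3,3]
    else:
        c=ctrl.camera(n);R=cv2.Rodrigues(np.array(c["rvec"]))[0];o=-R.T@np.ravel(c["tvec"])
    return c["pixels"],np.array(c["camera_matrix"]),R,o
def ray(px,K,R,o,z):
    px=np.atleast_2d(px).astype(float);d=np.c_[px,np.ones(len(px))]@np.linalg.inv(K).T@R
    return o+d*((z-o[2])/d[:,2])[:,None]
def proj(p,K,R,o):
    q=(np.atleast_2d(p)-o)@R.T@K.T;return q[:,:2]/q[:,2:]
E
python3 - <<'E'
from h import *
np.set_printoptions(precision=4,suppress=True)
for n in("scene","side"):
    im,K,R,o=cam(n);print(n,"tcp px",proj(ctrl.state()["ee_pos"],K,R,o))
    hsv=cv2.cvtColor(im,cv2.COLOR_BGR2HSV)
    # red trim
    red=((hsv[...,0]<8)|(hsv[...,0]>172))&(hsv[...,1]>150)&(hsv[...,2]>60)
    # white labels & black tops
    blk=(hsv[...,2]<50).astype(np.uint8)
    nn,l,st,ce=cv2.connectedComponentsWithStats(blk)
    for i in range(1,nn):
        if 80<st[i,4]<4000:print("blk",st[i],ce[i],ray(ce[i],K,R,o,.15)[0])
    blue=((hsv[...,0]>100)&(hsv[...,0]<130)&(hsv[...,1]>150)).astype(np.uint8)
    nn,l,st,ce=cv2.connectedComponentsWithStats(blue)
    for i in range(1,nn):
        if st[i,4]>40:print("blue",st[i],ce[i],ray(ce[i],K,R,o,.13)[0])
    if n=="scene":
        # hand-picked points
        P=[[197,123],[398,240],[113,197],[325,360]]
    else:P=[[325,151],[226,126],[77,264],[210,330]]
    print("corners",ray(P,K,R,o,.13))
    big=im[(90 if n=="scene" else 120):(290),(100 if n=="scene" else 70):(400 if n=="scene" else 340)]
    cv2.imwrite(f"pics/{n}1.png",cv2.resize(big,None,fx=2.6,fy=2.6,interpolation=cv2.INTER_CUBIC))
E
```

```text
scene tcp px [[134.8021  23.7378]]
blk [108   0  44  21 353] [132.5779   5.8669] [ 0.0199 -0.8029  0.15  ]
blk [390  15  23  11  83] [400.3494  20.4578] [-0.4257  0.1387  0.15  ]
blk [411  26  79  26 274] [448.4708  37.0292] [-0.4198  0.3236  0.15  ]
blk [288  83  33  27 655] [304.229   96.2366] [0.1181 0.0101 0.15  ]
blk [   0  109  116   94 1172] [ 62.8541 158.1988] [ 0.7029 -0.4788  0.15  ]
blk [180 135  43  38 410] [202.4512 157.2756] [ 0.4908 -0.1304  0.15  ]
blk [223 170  45  42 480] [245.3042 194.2458] [0.5341 0.0438 0.15  ]
blk [269 219  29  23 207] [283.3382 229.0628] [0.5733 0.1843 0.15  ]
blk [419 280  87  57 966] [460.9824 304.4876] [0.5319 0.6299 0.15  ]
blue [272 229  20  20 219] [281.8767 238.3242] [0.5895 0.1901 0.13  ]
corners [[ 0.3776 -0.2348  0.13  ]
 [ 0.4386  0.4506  0.13  ]
 [ 0.7215 -0.2756  0.13  ]
 [ 0.7974  0.414   0.13  ]]
side tcp px [[398.3033  84.1835]]
blk [465   5  47  11 317] [486.3912   9.8801] [-0.253  -2.2516  0.15  ]
blk [260 141  40  30 419] [278.8496 158.6062] [ 0.4697 -0.1234  0.15  ]
blk [317 167  15  10 106] [324.3868 171.6981] [ 0.3256 -0.1096  0.15  ]
blk [221 169  46  36 566] [243.1184 189.311 ] [0.5137 0.0523 0.15  ]
blk [366 173   9  43 230] [369.7609 194.2348] [ 0.1885 -0.0555  0.15  ]
blk [185 209  32  19 198] [200.2778 217.4798] [0.5705 0.1945 0.15  ]
blk [415 225  57  24 165] [439.4909 240.297 ] [0.0121 0.0539 0.15  ]
blk [ 71 284  28  30 319] [ 84.0439 298.3292] [0.6781 0.4908 0.15  ]
blk [106 293  24  27 261] [117.3716 305.6935] [0.6047 0.4797 0.15  ]
blk [129 346  27  33 345] [142.1014 361.9246] [0.4936 0.5561 0.15  ]
blue [214 267  44  69 959] [240.8749 305.5057] [0.3824 0.3762 0.13  ]
corners [[ 0.3534 -0.2469  0.13  ]
 [ 0.7175 -0.2731  0.13  ]
 [ 0.7706  0.4161  0.13  ]
 [ 0.4167  0.4482  0.13  ]]
```

View pics/scene1.png

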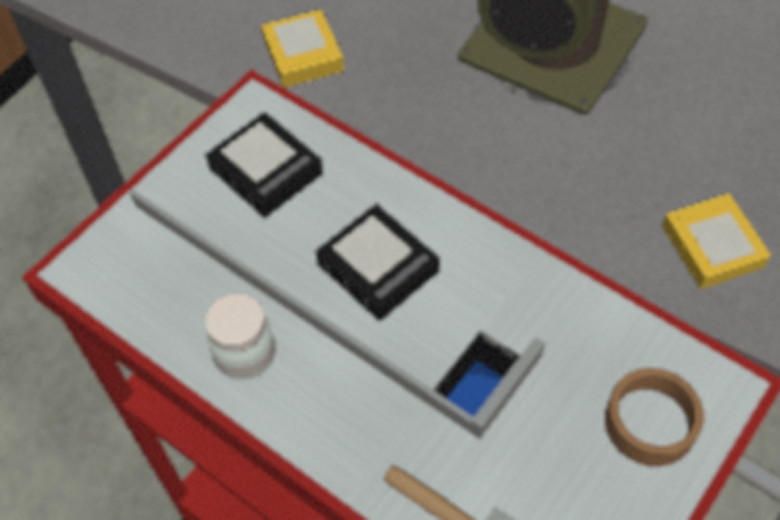

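View pics/side1.png

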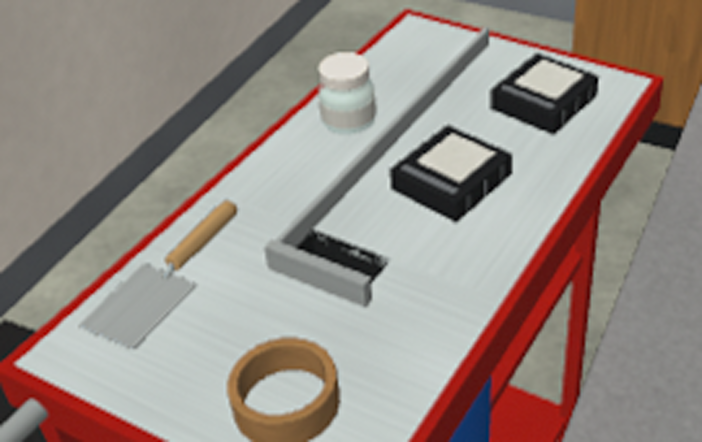

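The slot centre is near (0.577,0.192) with a yaw of about -0.09 rad. The nearer cartridge is near (0.525,0.05). I move over the deck for a close look from the wrist camera.

Request:
apply_moves --moves '[[[0,0,-0.034],[0,0,4.2],0.5],[[0,0,-0.034],[0,0,4.2],0.5],[[0,0,-0.034],[0,0,4.2],0.5],[[0,-0.02,-0.034],[0,0,4.2],0.5],[[0,-0.03,-0.034],[0,0,4.2],0.5]]'

```text
clock: 0.7
ee_pos: [0.1815, -0.5717, 0.3941]
eef_rot: [[0.995, -0.096, -0.005], [-0.096, -0.995, 0.022], [-0.007, -0.021, -1.0]]
ft_force: [0.2, -0.6, -0.7]
gripper_width: 0.0425
```

Request:
apply_moves --moves '[[[0.018,-0.046,0],[0,0,0],0.5],[[0.018,-0.046,0],[0,0,0],0.5],[[0.018,-0.046,0],[0,0,0],0.5],[[0.018,-0.046,0],[0,0,0],0.5],[[0.018,-0.046,0],[0,0,0],0.5]]'

```text
clock: 1.2
ee_pos: [0.2937, -0.3496, 0.4044]
eef_rot: [[0.994, -0.107, -0.0], [-0.107, -0.994, 0.01], [-0.001, -0.01, -1.0]]
ft_force: [1.2, -0.0, 0.5]
gripper_width: 0.0426
```

Request:
apply_moves --moves '[[[0.018,-0.046,0],[0,0,0],0.5],[[0.018,-0.046,0],[0,0,0],0.5],[[0.018,-0.046,0],[0,0,0],0.5],[[0.018,-0.046,0],[0,0,0],0.5],[[0.018,-0.046,0],[0,0,0],0.5]]'

```text
clock: 1.7
ee_pos: [0.4067, -0.1265, 0.4066]
eef_rot: [[0.994, -0.11, 0.003], [-0.11, -0.994, 0.008], [0.002, -0.008, -1.0]]
ft_force: [1.1, 0.1, 0.9]
gripper_width: 0.0427
```

Request:
apply_moves --moves '[[[0.017,-0.046,0],[0,0,0],0.5],[[0.017,-0.046,0],[0,0,0],0.5],[[0.017,-0.046,0],[0,0,0],0.5],[[0.017,-0.046,0],[0,0,0],0.5],[[0,0,0],[0,0,0],0.5]]'

```text
clock: 2.2
ee_pos: [0.4947, 0.0582, 0.4075]
eef_rot: [[0.995, -0.102, 0.004], [-0.102, -0.995, 0.008], [0.004, -0.009, -1.0]]
ft_force: [0.2, -0.0, -0.5]
gripper_width: 0.0425
```

Run:
```python
from h import *
import pickle
im,K,R,o=cam("wrist");cv2.imwrite("pics/w1.png",im);pickle.dump((im,K,R,o),open("w1.pkl","wb"));print(o,R[2],ctrl.state()["ee_pos"])
```

```text
[0.56137498 0.05009645 0.54964501] [-0.25638661  0.03493505 -0.96594278] [0.49412327 0.05641404 0.40775644]
```

View pics/w1.png

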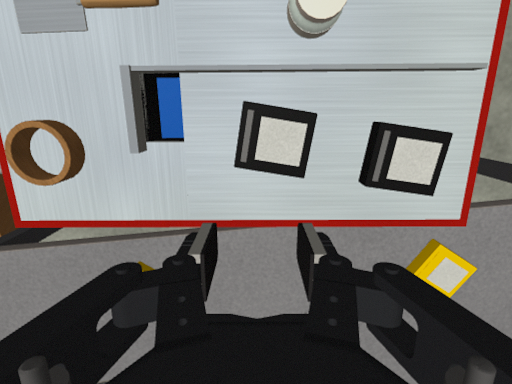

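The wrist view shows the slot at about (163,105) and the fence inner edge running from (133,70) to (486,68). The near cartridge is at (277,140), the far one at (405,158), the tape at (45,152) and the jar at (318,5).

```bash
cat > meas.py <<'E'
from h import *
np.set_printoptions(precision=4,suppress=True)
O=np.array([.577,.192]);yaw=-.09
def set_frame(o,y):
    global O,yaw;O,yaw=np.array(o),y
def T(p):
    c,s=np.cos(yaw),np.sin(yaw);return (np.atleast_2d(p)[:,:2]-O)@np.array([[c,-s],[s,c]])
E
python3 - <<'E'
from meas import *
import pickle
im,K,R,o=pickle.load(open("w1.pkl","rb"))
f=ray([[140,70.5],[300,70],[484,69]],K,R,o,.155);d=f[2]-f[0];print("fence",f,"yaw",-np.arctan2(d[0],d[1]), -np.arctan2(*(f[0]-f[2])[:2]))
print("slot rear edge",ray([[181,73],[184,141]],K,R,o,.13))
print("backstop top inner",ray([[131,70],[146,151]],K,R,o,.16))
print("red inner near edge",ray([[22,220],[465,219]],K,R,o,.13))
hsv=cv2.cvtColor(im,cv2.COLOR_BGR2HSV);m=(hsv[...,2]<60).astype(np.uint8);m[:96]=0;m[200:]=0;m[:,:200]=0;m[:,470:]=0
cs,_=cv2.findContours(m,cv2.RETR_EXTERNAL,cv2.CHAIN_APPROX_NONE)
for c in cs:
    if cv2.contourArea(c)<1000: continue
    h=cv2.convexHull(c);a=cv2.approxPolyDP(h,5,True)[:,0];print(a.tolist());print(ray(a,K,R,o,.16)[:,:2])
E
```

```text
fence [[ 0.6282  0.1989  0.155 ]
 [ 0.6077 -0.0068  0.155 ]
 [ 0.5849 -0.2407  0.155 ]] yaw 3.04340119632288 -0.09819145726691314
slot rear edge [[0.6235 0.1526 0.13  ]
 [0.5314 0.164  0.13  ]]
backstop top inner [[0.6292 0.2083 0.16  ]
 [0.5253 0.21   0.16  ]]
red inner near edge [[ 0.4346  0.4402  0.13  ]
 [ 0.3686 -0.2522  0.13  ]]
[[374, 122], [451, 133], [432, 195], [359, 181]]
[[ 0.533  -0.0996]
 [ 0.5083 -0.2016]
 [ 0.4236 -0.1813]
 [ 0.4542 -0.0791]]
[[244, 102], [316, 114], [303, 177], [235, 166]]
[[ 0.5757  0.0691]
 [ 0.551  -0.0237]
 [ 0.4676 -0.0016]
 [ 0.4925  0.0911]]
```

Frame fitted: O=(0.580,0.186), yaw -0.096. The fence, slot edge, deck edge and backstop all agree with it. In trolley coordinates the near cartridge is at (-0.043,-0.157), turned about -0.16 rad, and the far one is at (-0.068,-0.334). I go down on the near (-x) side of the near one to push it flush to the fence.

Request:
apply_moves --moves '[[[-0.012,0.005,0.045],[0,0,0],0.5],[[-0.012,0.005,0.045],[0,0,0],0.5],[[-0.012,0.005,0.045],[0,0,0],0.5],[[-0.012,0.005,0.045],[0,0,0],0.5],[[-0.002,0,0.01],[0,0,0],0.5]]'

```text
clock: 2.75
ee_pos: [0.4427, 0.0392, 0.2144]
eef_rot: [[0.994, -0.106, 0.012], [-0.107, -0.994, 0.005], [0.011, -0.006, -1.0]]
ft_force: [0.1, 0.4, -0.8]
gripper_width: 0.0427
```

Request:
apply_moves --moves '[[[-0.001,-0.001,0.03],[0,0,0],0.5],[[0,-0.001,0.025],[0,-0.5,0],0.5],[[0,0,0.015],[0,0,0],0.5],[[0,0,0.003],[0,0,0],0.5],[[0,0,0],[0,0,0],0.5]]'

```text
clock: 3.25
ee_pos: [0.4467, 0.0381, 0.1459]
eef_rot: [[0.993, -0.113, 0.013], [-0.113, -0.994, 0.005], [0.012, -0.006, -1.0]]
ft_force: [0.6, -0.5, 0.7]
gripper_width: 0.0428
```

Request:
apply_moves --moves '[[[0.01,0,0.003],[0,0.5,-1],0.5],[[0.012,0,0],[0,0,0],0.5],[[0.012,0,0],[0,0,0],0.5],[[0.01,0,0],[0,0,0],0.5],[[0.01,0,0],[0,0,0],0.5]]'

```text
clock: 3.75
ee_pos: [0.5084, 0.0317, 0.1501]
eef_rot: [[0.995, -0.095, 0.032], [-0.095, -0.995, 0.003], [0.032, -0.006, -0.999]]
ft_force: [-0.6, 0.0, 0.3]
gripper_width: 0.0431
```

Request:
apply_moves --moves '[[[0.002,0,0.005],[0,-1.8,0],0.5],[[0.002,0,0.002],[0,0,0],0.5],[[0.002,0,0],[0,0,0],0.5]]'

```text
clock: 4.05
ee_pos: [0.5096, 0.0317, 0.1426]
eef_rot: [[0.995, -0.095, -0.026], [-0.095, -0.995, 0.008], [-0.026, -0.005, -1.0]]
ft_force: [-11.6, 0.2, 6.9]
gripper_width: 0.0425
```

Request:
apply_moves --moves '[[[-0.02,0,0],[0,1,0],0.5],[[-0.01,0,-0.04],[0,0.5,0],0.5],[[0,0,-0.045],[0,0,0],0.5],[[0,0.02,-0.02],[0,0,0],0.5],[[0,0.02,0],[0,0,0],0.5]]'

```text
clock: 4.55
ee_pos: [0.477, -0.0053, 0.2491]
eef_rot: [[0.996, -0.091, -0.006], [-0.091, -0.996, 0.005], [-0.006, -0.005, -1.0]]
ft_force: [-0.4, -0.5, 1.1]
gripper_width: 0.0425
```

Run:
```python
from h import *
s=ctrl.state();print(s["joint_pos"],s["ee_pos"],s["eef_rot"])
```

```text
[-0.12638047 -0.27819151  1.99912874  0.00472197  1.42721573  1.53446703] [ 0.47695624 -0.00527216  0.24908687] [[ 0.99586685 -0.09063219 -0.00591725]
 [-0.09060024 -0.99587236  0.00546277]
 [-0.00638793 -0.00490409 -0.99996757]]
```

Request:
apply_moves --moves '[[[0,0,0],[0,0,-8.5],0.5],[[0,0,0],[0,0,-8.5],0.5],[[0,0,0],[0,0,-8.5],0.5],[[0,0,0],[0,0,-8.5],0.5],[[0,0,0],[0,0,-8.5],0.5]]'

```text
clock: 5.05
ee_pos: [0.4821, -0.0083, 0.2534]
eef_rot: [[0.788, 0.616, 0.002], [0.616, -0.788, 0.004], [0.004, -0.002, -1.0]]
ft_force: [0.0, 0.6, -0.4]
gripper_width: 0.0426
```

Request:
apply_moves --moves '[[[0,0,0],[0,0,-8.5],0.5],[[0,0,0],[0,0,-8.5],0.5],[[0,0,0],[0,0,-8.5],0.5],[[0,0,0],[0,0,-8.5],0.5],[[0,0,0],[0,0,-5],0.5]]'

```text
clock: 5.55
ee_pos: [0.4864, -0.0089, 0.2548]
eef_rot: [[0.213, 0.977, 0.004], [0.977, -0.213, 0.004], [0.004, 0.003, -1.0]]
ft_force: [0.6, 0.4, 0.9]
gripper_width: 0.0427
```

Request:
apply_moves --moves '[[[-0.01,0.02,0],[0,0,-6.5],0.5],[[-0.01,0.025,0],[0,0,0],0.5],[[-0.01,0.02,0.0],[0,0,0],0.5],[[-0.004,0.006,0],[0,0,0],0.5],[[0,0,0],[0,0,0],0.5]]'

```text
clock: 6.05
ee_pos: [0.558, -0.0533, 0.2558]
eef_rot: [[0.093, 0.996, 0.007], [0.996, -0.093, 0.004], [0.004, 0.006, -1.0]]
ft_force: [0.3, 0.5, -0.5]
gripper_width: 0.0427
```

Run:
```python
from h import *
im,K,R,o=cam("wrist");cv2.imwrite("pics/w2.png",im);s=ctrl.state();print(s["ee_pos"],s["eef_rot"])
import pickle;pickle.dump((im,K,R,o),open("w2.pkl","wb"))
```

```text
[ 0.55763451 -0.05300326  0.25577329] [[ 0.09322155  0.99562363  0.00658223]
 [ 0.99563637 -0.09324681  0.00364065]
 [ 0.00423849  0.00621412 -0.99997171]]
```

View pics/w2.png

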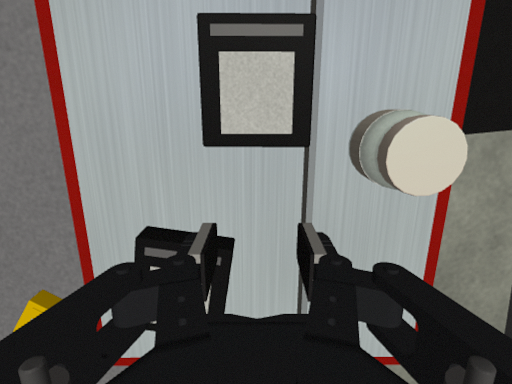

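The near cartridge now lies flush along the fence, with its rear edge at about row 146. The jar top is at (427,155). I measure the rear edge, the jar and the far cartridge's front.

```bash
cat >> meas.py <<'E'
set_frame([.580,.186],-.096)
E
python3 - <<'E'
from meas import *
import pickle
im,K,R,o=pickle.load(open("w2.pkl","rb"))
print("near cart corners",T(ray([[198,15],[315,15],[311,146],[204,146]],K,R,o,.16)))
print("fence top",T(ray([[313,20],[305,180]],K,R,o,.155)))
print("jar top",T(ray([[427,155],[388,155],[467,155]],K,R,o,.205)))
print("far cart front",T(ray([[143,228],[234,239]],K,R,o,.16)))
print("tcp",T(ctrl.state()["ee_pos"]))
E
```

```text
near cart corners [[-0.0409 -0.1053]
 [ 0.046  -0.1049]
 [ 0.0481 -0.2018]
 [-0.0408 -0.202 ]]
fence top [[ 0.0456 -0.1068]
 [ 0.0453 -0.2321]]
jar top [[ 0.1187 -0.2026]
 [ 0.092  -0.2027]
 [ 0.1461 -0.2025]]
far cart front [[-0.0985 -0.2752]
 [-0.0174 -0.2859]]
tcp [[ 0.0006 -0.24  ]]
```

Clear to proceed. I descend behind the near cartridge and push it along the fence until its front is at about +17 mm. At that point it can rotate freely: sqrt(45²+30²) is 54 mm, less than the 56 mm slot.

Request:
apply_moves --moves '[[[0.006,0,0.04],[0,0,0],0.5],[[0.002,0,0.04],[0,0,0],0.5],[[0,0,0.02],[0,0,0],0.5],[[0,0,0.009],[0,0,0],0.5],[[0,0,0],[0,0,0],0.5]]'

```text
clock: 6.6
ee_pos: [0.5587, -0.0424, 0.1464]
eef_rot: [[0.092, 0.996, 0.011], [0.996, -0.092, 0.004], [0.005, 0.011, -1.0]]
ft_force: [-0.5, 0.4, -0.2]
gripper_width: 0.0423
```

Request:
apply_moves --moves '[[[0.01,0,0.003],[0,0,0],0.5],[[0.013,0,0.001],[0,0,0],0.5],[[0.013,0,0],[0,0,0],0.5],[[0.013,0,0],[0,0,0],0.5],[[0.013,0,0],[0,0,0],0.5]]'

```text
clock: 7.1
ee_pos: [0.5673, 0.0235, 0.1482]
eef_rot: [[0.093, 0.995, 0.02], [0.996, -0.093, 0.002], [0.004, 0.02, -1.0]]
ft_force: [0.0, -0.7, 0.5]
gripper_width: 0.0424
```

Request:
apply_moves --moves '[[[0.011,0,0],[0,0,0],0.5],[[0.011,0,0],[0,0,0],0.5],[[0.01,0,0],[0,0,0],0.5],[[0.008,0,0],[0,0,0],0.5],[[0.005,0,0],[0,0,0],0.5]]'

```text
clock: 7.6
ee_pos: [0.5723, 0.0744, 0.1493]
eef_rot: [[0.09, 0.996, 0.021], [0.996, -0.09, 0.002], [0.004, 0.021, -1.0]]
ft_force: [-0.2, 0.1, 0.3]
gripper_width: 0.0426
```

Request:
apply_moves --moves '[[[0.005,0,0.003],[0,0,0],0.5],[[0.005,0,0.002],[0,0,0],0.5],[[0.004,0,0],[0,0,0],0.5],[[0,0,0],[0,0,0],0.5]]'

```text
clock: 8.0
ee_pos: [0.5739, 0.0896, 0.1439]
eef_rot: [[0.09, 0.996, 0.021], [0.996, -0.09, 0.002], [0.004, 0.021, -1.0]]
ft_force: [0.1, -0.2, -1.2]
gripper_width: 0.0427
```

Run:
```python
from meas import *
im,K,R,o=cam("wrist");cv2.imwrite("pics/w3.png",im);print(T(ctrl.state()["ee_pos"]))
import pickle;pickle.dump((im,K,R,o),open("w3.pkl","wb"))
```

```text
[[ 0.0031 -0.0968]]
```

View pics/w3.png

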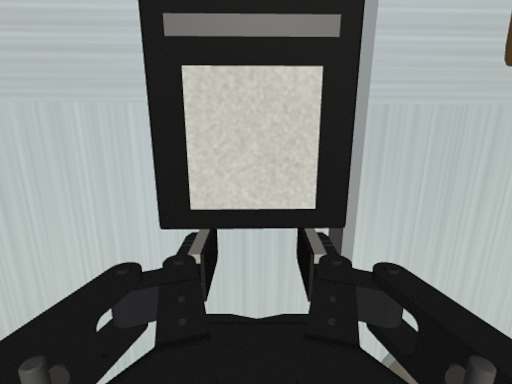

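The cartridge is seen square to the tool, with its rear edge at row 228 from (160,228) to (344,226).

Run:
```python
from meas import *
import pickle
im,K,R,o=pickle.load(open("w3.pkl","rb"))
print(T(ray([[160,228],[345,227],[180,209.5],[322,66]],K,R,o,.16)))
im,K,R,o=cam("scene")
c=im[190:270,220:330]
cv2.imwrite("pics/s3.png",cv2.resize(c,None,fx=5,fy=5,interpolation=cv2.INTER_CUBIC))
```

```text
[[-0.0415 -0.084 ]
 [ 0.0463 -0.0837]
 [-0.0315 -0.0748]
 [ 0.0305 -0.0124]]
```

Rear at -84 mm puts the front at +16 mm, as planned. I back off, rise, close the fingers and go over the leading end.

Request:
apply_moves --moves '[[[-0.008,0,0],[0,0,0],0.5],[[0,0,-0.045],[1.2,0,0],0],[[0.03,0,-0.03],[0,0,0],0],[[0.04,-0.001,0],[0,0,0],0],[[0.03,0,0],[0,0,0],0]]'

```text
clock: 8.6
ee_pos: [0.58, 0.1767, 0.2208]
eef_rot: [[0.099, 0.995, -0.003], [0.995, -0.099, 0.004], [0.003, -0.004, -1.0]]
ft_force: [0.7, 0.2, -0.6]
gripper_width: 0.0002
```

Request:
apply_moves --moves '[[[0.009,0,0.02],[0,0,0],0],[[0.005,0,0.018],[0,0,0],0],[[0.002,0,0.008],[0,0,0],0],[[0,0,0.003],[0,0,0],0]]'

```text
clock: 9.0
ee_pos: [0.5837, 0.1951, 0.174]
eef_rot: [[0.097, 0.995, 0.003], [0.995, -0.097, 0.005], [0.006, 0.003, -1.0]]
ft_force: [0.2, -0.2, 1.1]
gripper_width: 0.0002
```

Request:
apply_moves --moves '[[[0,0,0.008],[0,0,0],0],[[-0.001,0,0.007],[0,0,0],0],[[-0.001,0,0.007],[0,0,0],0]]'

```text
clock: 9.3
ee_pos: [0.5851, 0.1923, 0.1531]
eef_rot: [[0.099, 0.995, 0.007], [0.995, -0.099, 0.008], [0.008, 0.007, -1.0]]
ft_force: [-0.5, 4.1, 3.9]
gripper_width: 0.0001
```

Low force (about 4 N), so it is tipping. I continue.

Request:
apply_moves --moves '[[[-0.002,0,0.007],[0,0,0],0],[[-0.003,0,0.007],[0,0,0],0],[[-0.003,0,0.007],[0,0,0],0]]'

```text
clock: 9.6
ee_pos: [0.5864, 0.1976, 0.1412]
eef_rot: [[0.102, 0.995, 0.014], [0.994, -0.103, 0.039], [0.041, 0.01, -0.999]]
ft_force: [-5.1, 14.2, 8.1]
gripper_width: 0.0001
```

Run:
```python
from meas import *
print(T(ctrl.state()["ee_pos"]))
im,K,R,o=cam("side");a=im[120:280,140:340]
im,K,R,o=cam("wrist")
cv2.imwrite("pics/c4.png",np.hstack([cv2.resize(a,(400,320)),cv2.resize(im,(400,320))]))
```

```text
[[0.0052 0.0122]]
```

View pics/c4.png

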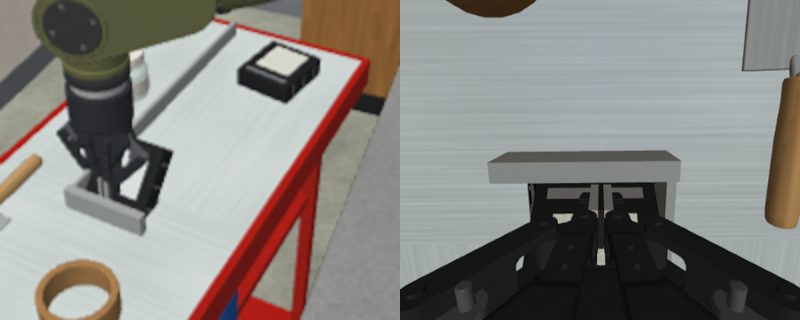

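It has tipped steeply, and the finger stands between it and the backstop. I draw the finger straight up to let it drop.

Request:
apply_moves --moves '[[[0.001,0,-0.015],[0,0,0],0],[[0,0,-0.025],[0,0,0],0],[[0,0,-0.04],[0,0,0],0],[[0,0,-0.04],[0,0,0],0],[[0,0,0],[0,0,0],0]]'

```text
clock: 10.2
ee_pos: [0.584, 0.1931, 0.2641]
eef_rot: [[0.102, 0.995, 0.013], [0.994, -0.102, 0.037], [0.038, 0.009, -0.999]]
ft_force: [1.7, 0.4, 0.1]
gripper_width: -0.0002
```

Run:
```python
from meas import *
print(T(ctrl.state()["ee_pos"]))
im,K,R,o=cam("side");a=im[120:280,140:340]
im,K,R,o=cam("wrist")
cv2.imwrite("pics/c5.png",np.hstack([cv2.resize(a,(400,320)),cv2.resize(im,(400,320))]))
```

```text
[[0.0033 0.0075]]
```

View pics/c5.png

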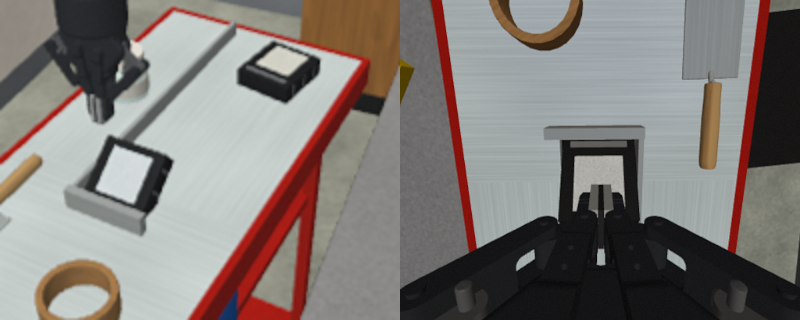

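The cartridge has stuck at a tilt of about 55°, with its rear end raised. I go behind it and push the raised end over to +y.

Request:
apply_moves --moves '[[[-0.04,0,0],[0,2,0],0],[[-0.045,0,0],[0,0,0],0],[[-0.04,0,0.02],[0,0,0],0],[[0,0,0.035],[0,0,0],0],[[0,0,0.03],[0,0,0],0]]'

```text
clock: 10.8
ee_pos: [0.5683, 0.0691, 0.1602]
eef_rot: [[0.101, 0.995, 0.007], [0.992, -0.101, 0.069], [0.069, 0.0, -0.998]]
ft_force: [0.2, -0.0, -0.2]
gripper_width: 0.0002
```

Request:
apply_moves --moves '[[[0,0,-0.01],[0,-3.5,0],0],[[0.012,0,-0.003],[0,0,0],0],[[0.012,0,0],[0,0,0],0],[[0.01,0,0],[0,0,0],0],[[0.01,0,0],[0,0,0],0]]'

```text
clock: 11.3
ee_pos: [0.5653, 0.1108, 0.1601]
eef_rot: [[0.104, 0.994, -0.022], [0.995, -0.104, 0.002], [-0.0, -0.022, -1.0]]
ft_force: [-4.9, -26.2, 12.5]
gripper_width: -0.0003
```

Request:
apply_moves --moves '[[[-0.004,0,0],[0,0,0],0],[[0,0,0],[0,0,0],0]]'

```text
clock: 11.5
ee_pos: [0.5657, 0.1086, 0.1612]
eef_rot: [[0.101, 0.995, -0.02], [0.995, -0.101, 0.002], [-0.0, -0.02, -1.0]]
ft_force: [0.0, 0.1, -0.0]
gripper_width: -0.0
```

Run:
```python
from meas import *
s=ctrl.state();print(T(s["ee_pos"]),s["ee_pos"],s["ft_force"])
im,K,R,o=cam("side");a=im[160:250,150:270]
im,K,R,o=cam("scene");b=im[180:270,220:340]
cv2.imwrite("pics/c6.png",np.hstack([cv2.resize(a,(400,300),interpolation=2),cv2.resize(b,(400,300),interpolation=2)]))
```

```text
[[-0.0068 -0.0785]] [0.5657 0.1086 0.1612] [ 0.0399  0.0533 -0.0436]
```

View pics/c6.png

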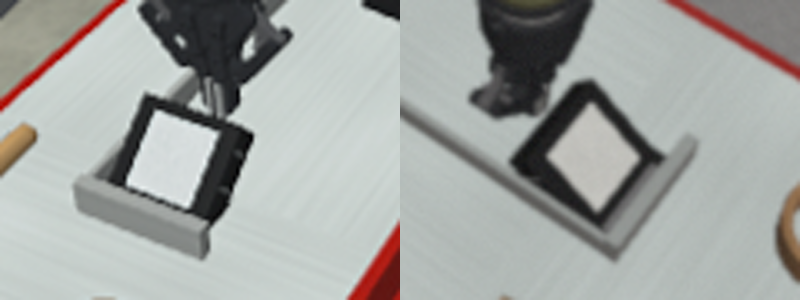

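The cartridge stands square in the slot, tilted and leaning on the backstop, with the finger behind it. I triangulate its label corners for the tilt.

```bash
cat > tri.py <<'E'
from meas import *
def tri(A,B):
    _,K,R,o=cam("side");P=K@np.c_[R,-R@o];_,K,R,o=cam("scene");Q=K@np.c_[R,-R@o]
    X=cv2.triangulatePoints(P,Q,np.array(A,float).T,np.array(B,float).T);X=(X[:3]/X[3]).T
    return np.c_[T(X),X[:,2]-.13]
E
python3 - <<'E'
from tri import *
A=np.array([[153,110],[220,130],[190,213],[125,185]])*.3+[150,160]
B=(np.array([[547,157],[590,100],[640,157],[600,217]])-[400,0])*.3+[220,180]
print(tri(A,B))
E
```

```text
[[ 0.0306 -0.0377  0.05  ]
 [-0.0286 -0.0398  0.0512]
 [-0.0302  0.0096  0.008 ]
 [ 0.03    0.0116  0.01  ]]
```

The tilt is 40°. The rear lower edge is at (y -65, h 34 mm) and the front upper corner is on the wall, so a horizontal push just jams by friction. Instead I will straddle the raised part with the jaws along trolley y. Closing them gives a self-balanced couple that turns it upright, and then I can let it drop.

Request:
apply_moves --moves '[[[-0.015,0,-0.01],[0,0,0],0],[[0,0,-0.05],[0,0,4],0.94],[[0,0,-0.045],[0,0,8.5],0.94],[[0,0,0],[0,0,8.5],0.94],[[0,0,0],[0,0,8.5],0.94]]'

```text
clock: 12.2
ee_pos: [0.5649, 0.0885, 0.2712]
eef_rot: [[0.586, 0.81, -0.022], [0.811, -0.586, 0.001], [-0.012, -0.019, -1.0]]
ft_force: [-0.8, -0.1, -1.0]
gripper_width: 0.0581
```

Request:
apply_moves --moves '[[[0,0,0],[0,0,8.5],0.94],[[0,0,0],[0,0,8.5],0.94],[[0,0,0],[0,0,8.5],0.94],[[0,0,0],[0,0,8.5],0.94],[[0,0,0],[0,0,8.5],0.94]]'

```text
clock: 12.7
ee_pos: [0.5658, 0.0831, 0.2783]
eef_rot: [[0.981, 0.194, -0.014], [0.194, -0.981, 0.001], [-0.014, -0.004, -1.0]]
ft_force: [-0.7, -0.2, -0.2]
gripper_width: 0.0799
```

Request:
apply_moves --moves '[[[0,0,0],[0,0,8.5],0.94],[[0,0,0],[0,0,8],0.94],[[0,0,0],[0,0,0],0.94]]'

```text
clock: 13.0
ee_pos: [0.5657, 0.08, 0.2809]
eef_rot: [[0.995, -0.102, -0.012], [-0.102, -0.995, 0.0], [-0.012, 0.001, -1.0]]
ft_force: [0.4, -0.2, 0.2]
gripper_width: 0.0802
```

Request:
apply_moves --moves '[[[0.002,-0.03,0],[0,0,-0.4],0.94],[[0.002,-0.03,0.02],[0,0,0],0.94],[[0,-0.013,0.02],[0,0.6,0],0.94],[[0,0,0],[0,0,0],0.94]]'

```text
clock: 13.4
ee_pos: [0.578, 0.1507, 0.2437]
eef_rot: [[0.996, -0.087, 0.004], [-0.087, -0.996, -0.001], [0.004, 0.0, -1.0]]
ft_force: [-1.2, -1.7, 0.0]
gripper_width: 0.0804
```

Request:
apply_moves --moves '[[[0,-0.004,0.03],[0,0,0.4],0.94],[[0,0,0.03],[0,0,0],0.94],[[0,0,0.015],[0,0,0],0.94],[[0,0,0],[0,0,0],0.94]]'

```text
clock: 13.8
ee_pos: [0.5813, 0.1519, 0.1725]
eef_rot: [[0.996, -0.087, 0.011], [-0.087, -0.996, -0.001], [0.011, -0.0, -1.0]]
ft_force: [0.0, 0.8, 0.1]
gripper_width: 0.0803
```

Request:
apply_moves --moves '[[[0,-0.003,0.012],[0,0,0.5],0.94],[[0,0,0.012],[0,-0.6,0],0.94],[[0,0,0.009],[0,0,0],0.94],[[0,0,0.004],[0,0,0],0.94]]'

```text
clock: 14.2
ee_pos: [0.585, 0.1543, 0.1384]
eef_rot: [[0.995, -0.097, 0.007], [-0.097, -0.995, 0.001], [0.007, -0.002, -1.0]]
ft_force: [-0.1, 0.4, 0.5]
gripper_width: 0.08
```

Request:
apply_moves --moves '[[[-0.003,0,0],[0,0,0],0.7],[[0,0,0],[0,0,0],0.5],[[0,0,0],[0,0,0],0.3]]' --newtons 20

```text
clock: 14.5
ee_pos: [0.5858, 0.1591, 0.1452]
eef_rot: [[0.995, -0.098, 0.018], [-0.098, -0.995, 0.013], [0.017, -0.015, -1.0]]
ft_force: [-1.2, 12.5, 7.3]
gripper_width: 0.0458
```

Request:
apply_moves --moves '[[[0,0,0],[0,0,0],0.3],[[0,0,0],[0,0,0],0.3],[[0,0,0],[0,0,0],0.3]]'

```text
clock: 14.8
ee_pos: [0.5873, 0.1689, 0.1522]
eef_rot: [[0.995, -0.098, 0.026], [-0.099, -0.995, 0.033], [0.022, -0.036, -0.999]]
ft_force: [0.6, 6.5, -2.4]
gripper_width: 0.0321
```

It is gripped at 32 mm, so it is nearly upright. I ease it to the slot centre (+y) and down.

Request:
apply_moves --moves '[[[0,-0.004,0],[0,0,0],0.3],[[0,-0.004,0],[0,0,0],0.3],[[0,-0.004,0],[0,0,0],0.3]]'

```text
clock: 15.1
ee_pos: [0.588, 0.1825, 0.1534]
eef_rot: [[0.995, -0.097, 0.026], [-0.098, -0.995, 0.034], [0.023, -0.037, -0.999]]
ft_force: [-0.1, -0.6, -1.8]
gripper_width: 0.0291
```

Request:
apply_moves --moves '[[[-0.003,0.003,0.003],[0,0,0],0.3],[[-0.002,0.002,0.003],[0,0,0],0.3],[[0,0,0],[0,0,0],0.46],[[0,0,0],[0,0,0],0.5],[[0,0,0],[0,0,0],0.5]]'

```text
clock: 15.6
ee_pos: [0.5828, 0.1771, 0.1467]
eef_rot: [[0.995, -0.097, 0.028], [-0.098, -0.995, 0.033], [0.024, -0.036, -0.999]]
ft_force: [0.3, -0.4, 0.2]
gripper_width: 0.0424
```

Request:
apply_moves --moves '[[[0,0,-0.04],[0,-1.5,0],0.5],[[0,0,-0.05],[-2,0,0],0.5],[[-0.02,0.03,-0.03],[0,0,0],0.5],[[-0.02,0.045,-0.01],[0,0,0],0.5],[[-0.02,0.045,0],[0,0,0],0.5]]'

```text
clock: 16.1
ee_pos: [0.5096, 0.0599, 0.2814]
eef_rot: [[0.996, -0.091, -0.006], [-0.091, -0.996, -0.002], [-0.006, 0.003, -1.0]]
ft_force: [1.0, -0.7, -0.6]
gripper_width: 0.0427
```

Run:
```python
from meas import *
s=ctrl.state();print(T(s["ee_pos"]),s["ee_pos"],s["eef_rot"],s["joint_pos"])
im,K,R,o=cam("side");a=im[140:260,130:290]
im,K,R,o=cam("scene");b=im[170:290,200:360]
cv2.imwrite("pics/c7.png",np.hstack([cv2.resize(a,(400,300),interpolation=2),cv2.resize(b,(400,300),interpolation=2)]))
```

```text
[[-0.058  -0.1323]] [0.5096 0.0599 0.2814] [[ 0.9959 -0.0905 -0.0064]
 [-0.0905 -0.9959 -0.0023]
 [-0.0061  0.0029 -1.    ]] [ 0.0136 -0.2064  1.8865 -0.0022  1.4678  1.6752]
```

View pics/c7.png

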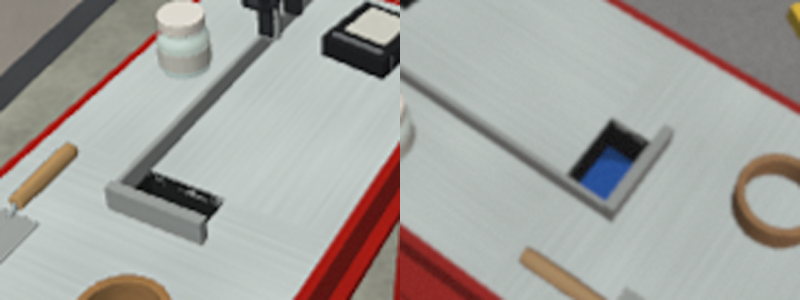

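The slot is empty with blue visible in it, so the first cartridge is in the drum, and the bystanders are unmoved. Now the second: I estimate its centre at trolley (-0.065,-0.331). Same routine.

Request:
apply_moves --moves '[[[-0.017,0.04,0],[0,0,0],0.5],[[-0.017,0.04,0],[0,0,0],0.5],[[-0.017,0.04,0],[0,0,0],0.5],[[-0.014,0.035,0.01],[0,0,0],0.5],[[-0.01,0.02,0.02],[0,0,0],0.5]]'

```text
clock: 16.7
ee_pos: [0.4161, -0.1136, 0.2551]
eef_rot: [[0.996, -0.092, 0.001], [-0.092, -0.996, -0.005], [0.001, 0.005, -1.0]]
ft_force: [-0.2, 0.0, -0.7]
gripper_width: 0.0425
```

Request:
apply_moves --moves '[[[-0.006,0.01,0.03],[0,0,0],0.5],[[-0.001,0.003,0.035],[0,0,0],0.5],[[0,0,0.022],[0,0,0],0.5],[[0,0,0.012],[0,0,0],0.5],[[0,0,0],[0,0,0],0.5]]'

```text
clock: 17.2
ee_pos: [0.4062, -0.129, 0.1519]
eef_rot: [[0.995, -0.098, 0.001], [-0.098, -0.995, -0.005], [0.001, 0.005, -1.0]]
ft_force: [0.5, 1.1, 0.1]
gripper_width: 0.0425
```

Request:
apply_moves --moves '[[[0.006,0,0.006],[0,0,0],0.5],[[0.012,0,0.003],[0,0,0],0.5],[[0.013,0,0],[0,0,0],0.5],[[0.013,0,0],[0,0,0],0.5],[[0.013,0,0],[0,0,0],0.5]]'

```text
clock: 17.7
ee_pos: [0.4688, -0.1348, 0.1475]
eef_rot: [[0.995, -0.097, 0.007], [-0.097, -0.995, -0.008], [0.008, 0.007, -1.0]]
ft_force: [-0.3, 1.0, 0.1]
gripper_width: 0.0428
```

Request:
apply_moves --moves '[[[0.006,0,0.001],[0,0,0],0.5],[[0.006,0,0.001],[0,0,0],0.5],[[0.005,0,0],[0,0,0],0.5],[[0.004,0,0],[0,0,0],0.5],[[0,0,0],[0,0,0],0.5]]'

```text
clock: 18.2
ee_pos: [0.4938, -0.1369, 0.1481]
eef_rot: [[0.995, -0.095, 0.01], [-0.095, -0.995, -0.009], [0.01, 0.008, -1.0]]
ft_force: [-2.1, -0.9, 0.3]
gripper_width: 0.0426
```

Request:
apply_moves --moves '[[[0.002,0,0],[0,0,0],0.5],[[0.002,0,0],[0,0,0],0.5]]'

```text
clock: 18.4
ee_pos: [0.4938, -0.1369, 0.1479]
eef_rot: [[0.996, -0.095, -0.002], [-0.095, -0.995, -0.008], [-0.001, 0.008, -1.0]]
ft_force: [-8.7, 1.0, 5.1]
gripper_width: 0.0426
```

Request:
apply_moves --moves '[[[-0.02,0,0],[0,0,0],0.5],[[-0.008,0,-0.03],[0,0,0],0.5],[[0,0.01,-0.045],[0,0,-8.5],0.5],[[0,0.01,-0.02],[0,0,-8.5],0.5],[[0,0.01,0],[0,0,-8.5],0.5]]'

```text
clock: 18.9
ee_pos: [0.4657, -0.1629, 0.2452]
eef_rot: [[0.936, 0.352, -0.001], [0.352, -0.936, -0.008], [-0.003, 0.007, -1.0]]
ft_force: [0.8, -0.2, -0.3]
gripper_width: 0.0426
```

Request:
apply_moves --moves '[[[0,0.01,0],[0,0,-8.5],0.5],[[0,0.01,0],[0,0,-8.5],0.5],[[0,0.01,0],[0,0,-8.5],0.5],[[0,0.01,0],[0,0,-8.5],0.5],[[0,0.01,0],[0,0,-8.5],0.5]]'

```text
clock: 19.4
ee_pos: [0.4978, -0.2045, 0.25]
eef_rot: [[0.446, 0.895, 0.011], [0.895, -0.446, -0.012], [-0.006, 0.015, -1.0]]
ft_force: [0.2, 0.1, -0.6]
gripper_width: 0.0428
```

Request:
apply_moves --moves '[[[0,0.01,0],[0,0,-8.5],0.5],[[0,0,0],[0,0,-4],0.5],[[0,0,0],[0,0,0],0.5]]'

```text
clock: 19.7
ee_pos: [0.5083, -0.2103, 0.2507]
eef_rot: [[0.236, 0.972, 0.015], [0.972, -0.236, -0.013], [-0.009, 0.017, -1.0]]
ft_force: [0.3, -0.2, -0.1]
gripper_width: 0.0432
```

Request:
apply_moves --moves '[[[-0.006,0.015,0],[0,0,-8],0.5],[[-0.006,0.014,0],[0,0,0],0.5],[[-0.001,0.001,0],[0.7,0,0],0.5],[[0,0,0],[0,0,0],0.5]]'

```text
clock: 20.1
ee_pos: [0.536, -0.2283, 0.2519]
eef_rot: [[0.1, 0.995, 0.004], [0.995, -0.1, -0.013], [-0.012, 0.005, -1.0]]
ft_force: [-0.3, 0.3, -0.1]
gripper_width: 0.0428
```

```bash
cat > rear.py <<'E'
from meas import *
import sys
def cart(z=.16):
    im,K,R,o=cam("wrist");g=cv2.cvtColor(im,cv2.COLOR_BGR2HSV)
    m=((g[...,2]<60)).astype(np.uint8)
    cv2.imwrite("pics/"+sys.argv[1]+".png",im)
    # label: bright, low-saturation warm blob -> quadrilateral
    b,gr,r=[im[...,i].astype(int) for i in range(3)]
    w=((r-b>4)&(r>150)&(abs(r-gr)<20)).astype(np.uint8);w=cv2.morphologyEx(w,cv2.MORPH_CLOSE,np.ones((5,5)));w=cv2.morphologyEx(w,cv2.MORPH_OPEN,np.ones((7,7)))
    n,l,st,ce=cv2.connectedComponentsWithStats(w)
    for i in range(1,n):
        if st[i,4]>800:
            c=cv2.findContours((l==i).astype(np.uint8),0,1)[0][0];q=cv2.boxPoints(cv2.minAreaRect(c));print(st[i],"\n",T(ray(q,K,R,o,z)))
s=ctrl.state();print("tcp",T(s["ee_pos"]),s["ee_pos"]);cart()
E
python3 rear.py w8
```

```text
tcp [[-0.0041 -0.4166]] [ 0.536  -0.2283  0.2519]
[ 225   56   76   83 6136] 
 [[-0.0256 -0.3119]
 [ 0.0306 -0.312 ]
 [ 0.0329 -0.373 ]
 [-0.0277 -0.3727]]
[   0  210   46   50 1640] 
 [[-0.241  -0.4632]
 [-0.2177 -0.4305]
 [-0.1854 -0.4504]
 [-0.2081 -0.4846]]
```

Flush and square; its rear edge is at about -382 mm. I descend and push.

Request:
apply_moves --moves '[[[0.002,0.004,0.04],[0,-0.6,0],0.5],[[0,0,0.04],[0,0,0],0.5],[[0,0,0.018],[0,0,0],0.5],[[0,0,0.005],[0,0,0],0.5],[[0,0,0],[0,0,0],0.5]]'

```text
clock: 20.65
ee_pos: [0.5402, -0.2279, 0.1489]
eef_rot: [[0.102, 0.995, 0.008], [0.994, -0.102, -0.026], [-0.025, 0.011, -1.0]]
ft_force: [0.2, 0.2, 0.5]
gripper_width: 0.0426
```

Request:
apply_moves --moves '[[[0.008,0,0.002],[0,0,0],0.5],[[0.013,0,0.001],[0,0,0],0.5],[[0.016,0,0],[0,0,0],0.5],[[0.018,0,0],[0,0,0],0.5],[[0.018,0,0],[0,0,0],0.5]]'

```text
clock: 21.15
ee_pos: [0.5503, -0.1527, 0.1497]
eef_rot: [[0.105, 0.994, 0.016], [0.994, -0.105, -0.031], [-0.029, 0.019, -0.999]]
ft_force: [-0.0, -0.5, -0.1]
gripper_width: 0.0428
```

Request:
apply_moves --moves '[[[0.018,0,0.002],[0.8,1.5,-0.5],0.5],[[0.018,0,0.001],[0,0,0],0.5],[[0.018,0,0],[0,0,0],0.5],[[0.018,0,0],[0,0,0],0.5],[[0.018,0,0],[0,0,0],0.5]]'

```text
clock: 21.65
ee_pos: [0.561, -0.0542, 0.1497]
eef_rot: [[0.091, 0.996, 0.008], [0.996, -0.091, 0.001], [0.002, 0.008, -1.0]]
ft_force: [0.7, -1.1, -0.7]
gripper_width: 0.0427
```

Request:
apply_moves --moves '[[[0.018,0,0],[0,0,0],0.5],[[0.018,0,0],[0,0,0],0.5],[[0.016,0,0],[0,0,0],0.5],[[0.013,0,0],[0,0,0],0.5],[[0.01,0,0],[0,0,0],0.5]]'

```text
clock: 22.15
ee_pos: [0.5685, 0.0297, 0.152]
eef_rot: [[0.086, 0.996, 0.009], [0.996, -0.086, 0.005], [0.006, 0.009, -1.0]]
ft_force: [-0.2, -0.5, -0.7]
gripper_width: 0.0428
```

Request:
apply_moves --moves '[[[0,0,0.006],[0,0,0.5],0.5],[[0,0,0.004],[0,0,0],0.5],[[0.01,0,0.001],[0,0,0],0.5],[[0.012,0,0],[0,0,0],0.5],[[0.01,0,0],[0,0,0],0.5]]'

```text
clock: 22.65
ee_pos: [0.572, 0.0632, 0.1405]
eef_rot: [[0.097, 0.995, 0.009], [0.995, -0.097, 0.005], [0.006, 0.009, -1.0]]
ft_force: [-0.2, -0.5, 0.0]
gripper_width: 0.0428
```

```bash
python3 rear.py w9
```

```text
tcp [[ 0.0038 -0.123 ]] [0.572  0.0632 0.1405]
[  176    65   144   147 19950] 
 [[-0.0271 -0.0393]
 [ 0.0299 -0.0393]
 [ 0.0334 -0.101 ]
 [-0.0316 -0.1008]]
```

Request:
apply_moves --moves '[[[0.007,0,0],[0,0,0],0.5],[[0.006,0,0],[0,0,0],0.5],[[0.005,0,0],[0,0,0],0.5],[[0.004,0,0],[0,0,0],0.5],[[0,0,0],[0,0,0],0.5]]'

```text
clock: 23.2
ee_pos: [0.5743, 0.0892, 0.1407]
eef_rot: [[0.094, 0.995, 0.009], [0.996, -0.095, 0.006], [0.007, 0.009, -1.0]]
ft_force: [0.4, -1.2, 0.0]
gripper_width: 0.0428
```

```bash
python3 rear.py w10
```

```text
tcp [[ 0.0036 -0.0969]] [0.5743 0.0892 0.1407]
[  177    65   143   147 19856] 
 [[-0.0272 -0.0132]
 [ 0.0296 -0.013 ]
 [ 0.0332 -0.0749]
 [-0.0314 -0.0748]]
```

Same pose as the first one had (label rear edge at -74.9 mm). I press its leading end as before.

Request:
apply_moves --moves '[[[-0.008,0,0],[0,0,0],0.5],[[0,0,-0.045],[0.5,0,0],0],[[0.03,0,-0.03],[0,0,0],0],[[0.04,-0.001,0],[0,0,0],0],[[0.03,0,0],[0,0,0],0]]'

```text
clock: 23.75
ee_pos: [0.5816, 0.1766, 0.2181]
eef_rot: [[0.103, 0.995, -0.002], [0.995, -0.103, 0.007], [0.007, -0.002, -1.0]]
ft_force: [0.7, 0.4, -0.1]
gripper_width: -0.0001
```

Request:
apply_moves --moves '[[[0.009,0,0.018],[0,0,0],0],[[0.005,0,0.016],[0,0,0],0],[[0.001,0,0.008],[0,0,0],0],[[0,0,0.003],[0,0,0],0]]'

```text
clock: 24.15
ee_pos: [0.583, 0.192, 0.1695]
eef_rot: [[0.102, 0.995, -0.002], [0.995, -0.102, 0.006], [0.006, -0.003, -1.0]]
ft_force: [-1.3, 0.0, -0.2]
gripper_width: -0.0
```

Request:
apply_moves --moves '[[[0,0,0.006],[0,0,0],0],[[0,0,0.006],[0,0,0],0],[[0,0,0.006],[0,0,0],0],[[0,0,0.006],[0,0,0],0]]'

```text
clock: 24.55
ee_pos: [0.5843, 0.195, 0.1482]
eef_rot: [[0.107, 0.994, 0.001], [0.994, -0.107, 0.019], [0.019, -0.001, -1.0]]
ft_force: [-6.9, 10.0, 10.2]
gripper_width: 0.0001
```

Request:
apply_moves --moves '[[[-0.002,0,0.006],[0,0,0],0],[[-0.002,0,0.006],[0,0,0],0]]'

```text
clock: 24.75
ee_pos: [0.5846, 0.1988, 0.1413]
eef_rot: [[0.108, 0.994, 0.004], [0.993, -0.108, 0.037], [0.037, 0.0, -0.999]]
ft_force: [-3.3, 11.3, 6.4]
gripper_width: -0.0
```

Request:
apply_moves --moves '[[[0.001,0,-0.015],[0,0,0],0],[[0,0,-0.025],[0,0,0],0],[[0,0,-0.045],[0,-2,2],0.5],[[-0.02,0,-0.045],[0,0,8.5],0.94],[[-0.03,0,0],[0,0,8.5],0.94]]'

```text
clock: 25.25
ee_pos: [0.5723, 0.1472, 0.2757]
eef_rot: [[0.433, 0.902, -0.002], [0.902, -0.433, -0.003], [-0.003, -0.001, -1.0]]
ft_force: [0.6, 0.5, 1.4]
gripper_width: 0.0429
```

Request:
apply_moves --moves '[[[-0.03,0,0],[0,0,8.5],0.94],[[0,0,0],[0,0,8.5],0.94],[[0,0,0],[0,0,8.5],0.94],[[0,0,0],[0,0,8.5],0.94],[[0,0,0],[0,0,8.5],0.94]]'

```text
clock: 25.75
ee_pos: [0.5602, 0.1123, 0.2835]
eef_rot: [[0.932, 0.363, 0.009], [0.363, -0.932, -0.007], [0.006, 0.009, -1.0]]
ft_force: [-0.5, 0.0, 0.2]
gripper_width: 0.0802
```

```bash
cat > lab.py <<'E'
from tri import *
def lab(n,x0,y0,x1,y1):
    im=cam(n)[0];sub=im[y0:y1,x0:x1];hsv=cv2.cvtColor(sub,cv2.COLOR_BGR2HSV)
    dark=cv2.morphologyEx((hsv[...,2]<75).astype(np.uint8),cv2.MORPH_OPEN,np.ones((2,2)))
    hull=np.zeros_like(dark);cs=cv2.findContours(dark,0,1)[0]
    if not cs:return None
    c=max(cs,key=cv2.contourArea);cv2.fillPoly(hull,[cv2.convexHull(c)],1)
    w=cv2.erode(hull,np.ones((3,3)))&(hsv[...,2]>120);c=cv2.findContours(w,0,1)[0]
    if not c:return None
    c=max(c,key=cv2.contourArea);q=cv2.boxPoints(cv2.minAreaRect(c))
    M=cv2.moments(c);print(n,cv2.contourArea(c),"centre",M["m10"]/M["m00"]+x0,M["m01"]/M["m00"]+y0);return q+[x0,y0]
A=lab("side",150,160,270,250);B=lab("scene",220,180,340,262)
print(A,B)
if A is not None and B is not None:
    A=A[np.argsort(np.arctan2(*(A-A.mean(0)).T[::-1]))];B=B[np.argsort(np.arctan2(*(B-B.mean(0)).T[::-1]))]
    for k in range(4):print(tri(A,np.roll(B,k,0)))
E
python3 lab.py
```

```text
Traceback (most recent call last):
  File "lab.py", line 12, in <module>
    A=lab("side",150,160,270,250);B=lab("scene",220,180,340,262)
  File "lab.py", line 11, in lab
    M=cv2.moments(c);print(n,cv2.contourArea(c),"centre",M["m10"]/M["m00"]+x0,M["m01"]/M["m00"]+y0);return q+[x0,y0]
                                                         ~~~~~~~~^~~~~~~~~
ZeroDivisionError: float division by zero
```

```bash
cat > chk.py <<'E'
from meas import *
im,K,R,o=cam("scene");h=cv2.cvtColor(im,cv2.COLOR_BGR2HSV)
b=((h[...,0]>100)&(h[...,0]<130)&(h[...,1]>150))[215:262,262:310];print("blue",b.sum())
w=((h[...,2]>185)).astype(np.uint8);b0,g0,r0=cv2.split(im.astype(int))
for n,(x0,y0,x1,y1) in dict(scene=(262,205,310,252),side=(180,180,235,225)).items():
    im,K,R,o=cam(n);v=cv2.cvtColor(im,cv2.COLOR_BGR2GRAY)[y0:y1,x0:x1];print(n);print("\n".join("".join(" .:-=+*#%@"[min(9,int(p)//26)] for p in r[::1]) for r in v[::2]))
E
python3 chk.py
```

```text
blue 218
scene
#################################************##*
################################************##**
#############################*#***********##***#
#############################***********##****##
############################***********##***####
###########################*****##****##***###**
#####################*++******##***###****###***
###################*+-.:-=+***#**####**###****#*
##################*=:. ..:--=+***###*####**+++**
################*+:..      ..::-=+**####*+++++++
****##########*+=:.           ..::-=+***+++++=+*
*#*****####***=:. ..             .:::-+++++===+*
**********#*+-.     .....  .      .:=+++++==+***
**********+=:.   ...::::...      .-+++++===+****
*********+-.    ..:::::::::.....:=+++++==+**#***
*******+-:.   ..:::::::::::::::=+++++===+*#***##
******=:..   .::::-:::::::-:--=+++++==+**#*#*#**
+++*+=:. . ..::::::::::::::-=+++++===*****####**
--=+++=-...:::::::::-::::--=+++++==+**##*######*
=---==+++=---:::::-:::::-=+++++===+*##**######**
**+=---==+++=--:-:::::--=+++++==+**##*#####*#***
*****+=----=+++=---::-=+++++===+**#*#######**##*
*******
[... 683 characters left out ...]
############################
#####**+=------=*######################################
###**+=------=*########################################
#**+=------=*##########################################
*+=------:-+*##########################################
=------:... :.:==*#####################################
------:.  ...::.. .--=*################################
+=--:.     ..........   :==+###########################
++*+++=:   .............:===..-=+*#####################
+++**+**+++=:.  ..........---=-.  :==**################
====+++++++++*++=:.  .......  .::.::-==*###############
=========+++++++++*++=:.. ..........::+################
==============+++++++++*+++=:. .... -*#################
```

The slot is empty again, with 218 blue pixels against 219 at the start, so the second one dropped as I withdrew. One last look before handing in.

Run:
```python
from meas import *
a=cam("side")[0];b=cam("scene")[0]
cv2.imwrite("pics/fin.png",np.hstack([cv2.resize(a,(400,300)),cv2.resize(b,(400,300))]))
```

```text
(no output)
```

View pics/fin.png

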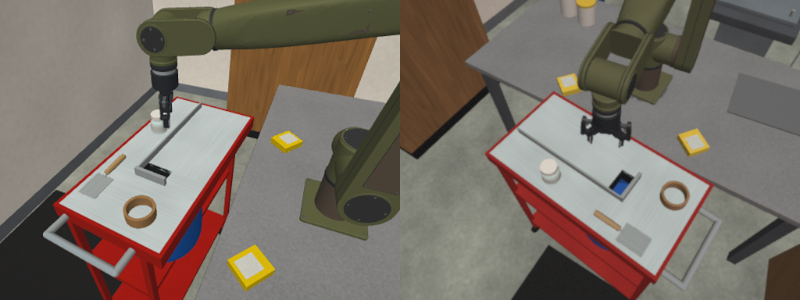

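Both cartridges are off the deck and the slot is clear. The jar, tape and spatula are where they were, and the arm hangs free.

```bash
python3 -c "
from bench import ctrl
print(ctrl.state()['ft_force'],ctrl.state()['clock']);print(ctrl.sign_off())"
```

```text
[-0.22091581  0.23270494 -0.1193245 ] 26.05
the job is handed in; nothing more can be done
None
```

Both cartridges went through the slot one after the other. The first was through while the second still lay on the trolley, and I handed in at 26 s.

- **First cartridge:** I pushed it flush to the fence, slid it to the slot and pressed its front down. It stuck at about 40°. Pushing the raised end over only jammed it, so I closed the jaws around it to turn it upright, centred it and let go, and it dropped.
- **Second cartridge:** I used the same push and press, and it dropped by itself when I drew the finger back.
- **Last checks:** The cameras show the deck lane and the slot empty, with as much of the blue drum visible through the slot as at the start. The jar, tape and spatula look unmoved, by eye only. The arm was free of contact, with about 0.3 N on the wrist.
- **What did not go as intended:**
    - The sideways push on the stuck cartridge reached about 30 N. That is above the advised 15 N but well below the 80 N at which the shells crack.
    - My label check on the second cartridge failed with an error, because the cartridge had already dropped. I relied on the slot and deck pictures instead.
    - I did not see the cartridges inside the drum directly.

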